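# Tip the frame bolts out of the pail into the parts tray

### The arm

A 6-joint arm with a two-finger parallel gripper is mounted at the origin on the work surface. World frame = base frame: x ahead of the robot, y to its left, z up, the work surface at z = 0. Lengths are in m, angles in rad, forces in N, time in s.
With the tool pointing down it reaches from about 0.35 to 0.975 m from the base axis. Payload 4.9 kg.
Tool frame: the origin (TCP) lies on the mounting face of the last link; the fingertips stand 173 mm ahead of it and the grasp point (between the pads) lies 155 mm ahead of it; z points along the fingers, y is the line along which they close (so a half turn about z gives the same grasp; the last joint's range is limited). The gripper opens to 85 mm and grips with 20 to 120 N. Pads are 22 mm wide; open, the fingers measure 114 mm over their backs; the gripper's body (76 mm by 85 mm) begins 54 mm behind the grasp point. The pads swing forward as they close: fully open they stand 13 mm farther back than shut.
Start: joints at [1.119, 0.053, 1.613, -0, 1.476, -0.119], TCP at [0.204, 0.591, 0.405] pointing down, gripper open.
Joint ranges: [-3.01, 3.01], [-1.01, 2.22], [0.06, 2.58], [-1.02, 4.17], [0.09, 2.62], [-3.14, 3.14]. Speed limits (rad/s): [2.57, 2.57, 3.14, 3.14, 3.14, 3.14].

### API

Orientations are given as a rotation vector (axis times angle).
In Python, from station import monitor, eyes, finish_job gives the robot as it stands. The module is installed in compiled form; this text tells all that it offers.
- The arm moves only by the tool step_arm, never from a script. Its argument "commands" is a list of rows, each a list of 3 entries, a list of its own where there are three numbers: the opening in per cent of the stroke, from 0 (shut) to 100 (fully open), then the shift along the tool's x, y, z in mm, then the turn about the tool's z in degrees. In form: [[hand, [x, y, z], yaw], ...]. A call has 1 to 12 rows; each row is the pose to reach, as a shift and turn from the pose commanded when the call began, along the tool's axes at that moment; what a row does not reach only later rows make up. A row lasts 1/8 s, in which the tool goes at most 62.5 mm and 10.7 degrees, less where a joint would pass 70% of its speed; a pose out of reach is approached as far as the arm can. A call with a gripper value outside its range is refused whole. The fingers move at their own pace and stop on an object; "squeeze" is the grip in N (left out, the last holds). Time passes only in rows, so rows that repeat a pose let the fingers close. It gives the time, the measured TCP pose, the force, the opening and the grip force at its end, in the units of the state.
- monitor.get_obs(): the state, without advancing time (a new reading comes with each control period).
- eyes.get_image(name): name is "scene" or "top" or "wrist"; returns the picture (400x640x3 uint8, red, green, blue); there is no depth.
- eyes.camera_info(name): a dict with "camera_matrix" (3x3 intrinsics, pixels), "extrinsics" (4x4, takes a point from camera to world coordinates). Camera axes: x right, y down, z forward; pixel columns grow to the right and rows downward; lengths in m; the calibration is good to about 2 mm. A picture is of the moment at which its call begins: read the wrist's pose just before it. camera_info takes no time and is no camera call; for the wrist camera it gives the pose at the moment of the call.
- finish_job(): hands the job in; it is judged then, once.
The state is a dict: "t": time; "q": joint angles; "dq": joint speeds; "effort": joint torques, N m; "tool_pos": TCP position; "tool_rot": TCP orientation; "contact_force": force on the tool from outside, world axes, zero at the start; "wrist_torque": the same for the moment, N m; "opening": finger opening in m; "grip_force": force on a finger pad.
Only numpy, scipy, OpenCV 4.12 (cv2) and the standard library are available. Lean on these libraries where they do the work, as an engineer would, in place of code of your own. Each camera call takes 0.05 s, during which the arm holds its last target. There are 200 camera calls.

### The job

Pick up the little galvanised pail of frame bolts by its bail, keeping it upright, and bring it to the red parts tray; then regrasp it by its bottom rim and tip it mouth-down over the tray, so that all four bolts slide out into the tray. Set the empty pail down on the bench, clear of the tray (upright, upside down or on its side), without dropping it, and leave everything else on the bench where it is.

Things in the scene. Friction and masses are not known exactly. Their poses are not given: they have to be found in the camera images.
- pail: Small galvanised pail standing upright; origin at the centre of its underside, z along its axis to the open mouth, y through the two bail ears. Height 120. Outside, the lowest 24 are straight, 60 across (foot band: the bottom rim, gripped across once the pail is on its side); then it flares to 105 at the mouth, 118 over the ears' rivets. Wall 3, floor 4 thick.
- pail_mid (a point): Centre of the pail, on its axis half-way up (60 above its underside); axes as the pail's. Empty it weighs about 0.27 kg with its bail, full about 0.51 kg. Let down by its bail with its foot half over an edge, such as the rim of the tray, it tips over that edge as the bail is lowered onwards; on the flat bench it slides as easily as it tips.
- pail_mouth (a point): Centre of the pail's mouth, 120 above its underside; axes as the pail's. Laid on its side on the bench, the pail rests on its mouth's edge and its foot, its axis rising 0.18 rad towards the mouth; it does not roll off and the bolts stay in.
- bail_grip (a point): Centre of the round wooden grip at the crown of the wire bail: 14 thick, 52 long, along y; its z axis points from the hinge line to the grip. The bail hinges on the ears, 110 above the underside, the grip 64 from that line: 174 above the underside with the bail upright. Wire 4 thick, at most 60 either side of the middle.
- bail (a joint): Bail angle about the pail's y axis, rad: 0 = upright along the pail's axis, positive = leaning to the pail's +x side; it swings 2.3 either way. The ears are a little stiff (0.02 N m), so that the bail stays where it is left but the lifted pail still hangs upright below it.
- tray: Red steel parts tray, fixed to the bench, empty at the start: 200 (its x) x 250 (its y) x 35 high outside, walls and floor 4 thick, open on top, black rubber mat inside. Origin at the centre of its underside.
- bolt0_mid (a point): Hex-headed frame bolt 1 of 4, 80 long (head 17 across flats and 7 high, shank 10 thick), 60 g; the point half-way along it, z from head to tip. The bolts stand on their heads in the pail at the start.
- bolt1_mid (a point): Hex-headed frame bolt 2 of 4, 80 long (head 17 across flats and 7 high, shank 10 thick), 60 g; the point half-way along it, z from head to tip. The bolts stand on their heads in the pail at the start.
- bolt2_mid (a point): Hex-headed frame bolt 3 of 4, 80 long (head 17 across flats and 7 high, shank 10 thick), 60 g; the point half-way along it, z from head to tip. The bolts stand on their heads in the pail at the start.
- bolt3_mid (a point): Hex-headed frame bolt 4 of 4, 80 long (head 17 across flats and 7 high, shank 10 thick), 60 g; the point half-way along it, z from head to tip. The bolts stand on their heads in the pail at the start.
- spray_bottle: White spray bottle with blue band and head, 77 across, 227 tall, standing towards the far side of the bench; leave alone. Origin under its centre.
- tape_measure: Yellow tape measure, 70 x 36 x 66 tall, on the robot's side of the bench; leave alone. Origin under its centre.
- screw_box: Cardboard screw box with a green band, 75 x 110 x 55 tall; leave alone. Origin under its centre.
- hammer: Hammer lying flat, about 280 long; leave alone. Origin under its middle.
- oak_offcut: Oak board offcut lying flat, 95 x 160 x 34; leave alone. Origin under its centre.
- filler_tin: Tin with a yellow band, 84 across, 105 tall; leave alone. Origin under its centre.
- shelf_bracket: Black steel angle bracket, foot 90 x 30 lying flat, one upright flange 64 tall at its +x end; leave alone. Origin under its foot's centre.
There are look-alikes about, which are no part of the job. Leave any pink look-alike of the pail alone.

How it is judged:
On the way, in this order (a step that is already met when the one before it is completed fails the run):
1. the pail hangs upright from its bail in the fingers, at least 25 mm off the bench (contact force between the fingers and bail above 0.5 N and height (world z) of pail above 0.025 m and angle between pail's own z axis and vertical below 0.45 rad), for 0.2 s.
2. held by its bottom rim (grasp point within 45 mm of the underside), the pail is tipped with its mouth at least 20 degrees below level and over the tray (contact force between the fingers and pail above 0.5 N and z of the grasp point in the frame of pail below 0.045 m and angle between pail's own z axis and vertical above 1.92 rad and x of pail_mouth in the frame of tray between -0.1 and 0.1 m and y of pail_mouth in the frame of tray between -0.125 and 0.125 m), for 0.2 s.
At the end, for the whole second after the job is handed in: All four bolts lie in the tray, middles inside its walls and under 55 mm up, at rest. The empty pail rests on the bench itself (centre 30 to 70 mm up), at rest, not touching the tray, its centre at least 125 mm (tray x) or 150 mm (tray y) from the tray's centre (x of bolt0_mid in the frame of tray between -0.096 and 0.096 m and y of bolt0_mid in the frame of tray between -0.121 and 0.121 m and z of bolt0_mid in the frame of tray between 0 and 0.055 m and x of bolt1_mid in the frame of tray between -0.096 and 0.096 m and y of bolt1_mid in the frame of tray between -0.121 and 0.121 m and z of bolt1_mid in the frame of tray between 0 and 0.055 m and x of bolt2_mid in the frame of tray between -0.096 and 0.096 m and y of bolt2_mid in the frame of tray between -0.121 and 0.121 m and z of bolt2_mid in the frame of tray between 0 and 0.055 m and x of bolt3_mid in the frame of tray between -0.096 and 0.096 m and y of bolt3_mid in the frame of tray between -0.121 and 0.121 m and z of bolt3_mid in the frame of tray between 0 and 0.055 m and (x of pail_mid in the frame of tray above 0.125 m or x of pail_mid in the frame of tray below -0.125 m or y of pail_mid in the frame of tray above 0.15 m or y of pail_mid in the frame of tray below -0.15 m) and contact force between pail and tray below 0.05 N and height (world z) of pail_mid between 0.03 and 0.07 m and linear speed of pail below 0.03 m/s and linear speed of each of bolt0, bolt1, bolt2, bolt3 below 0.05 m/s).
It fails at once if another thing on the bench is moved more than 30 mm (distance of any of spray_bottle, tape_measure, screw_box, hammer, oak_offcut, filler_tin, shelf_bracket from where it was at the start of the episode above 0.03 m).
It fails at once if the pail falls freely (faster than 0.7 m/s with no finger on it) (linear speed of pail above 0.7 m/s and contact force between the fingers and pail below 0.05 N).
It also fails if it takes over 72 s, if anything falls off the work surface, if the arm or the gripper's body presses on something with over 40 N, if the wrist force passes 120 N, or if a joint passes its speed limit or range.

## Working session

There is one attempt and no reset: what is moved stays moved. The work goes in short steps, Python scripts to look and compute and a tool call to move; the robot and the scene stay as the last step left them, time stands still between calls to the robot, and variables do not carry over. Pictures are saved under pics/ and viewed, at most 10 in all, crops included, and the job is handed in when it is done.

Besides the shell and the picture viewer there is one more tool, called after "Call:" by a JSON object that holds its "api" and its "payload". step_arm: Moves the arm, as the interface text tells. Its arguments: {"type":"object","properties":{"commands":{"type":"array"},"squeeze":{"type":"number"}},"required":["commands"]}

```bash
mkdir -p pics; cat > h.py <<'E'
import numpy as np, cv2
from station import monitor, eyes, finish_job
from scipy.spatial.transform import Rotation as R
def grab(n,f=None):
    im=eyes.get_image(n); ci=eyes.camera_info(n)
    if f: cv2.imwrite('pics/'+f,im[:,:,::-1])
    return im,np.array(ci['camera_matrix']),np.array(ci['extrinsics'])
def ray(K,T,u,v):
    d=T[:3,:3]@np.linalg.inv(K)@[u,v,1]; return T[:3,3],d/np.linalg.norm(d)
def onz(K,T,u,v,z):
    o,d=ray(K,T,u,v); return o+d*(z-o[2])/d[2]
def tri(r1,r2):
    A=[];b=[]
    M=np.zeros((3,3));c=np.zeros(3)
    for o,d in (r1,r2):
        P=np.eye(3)-np.outer(d,d);M+=P;c+=P@o
    return np.linalg.solve(M,c)
def proj(K,T,p):
    q=K@(T[:3,:3].T@(np.asarray(p)-T[:3,3])); return q[:2]/q[2]
E
python3 - <<'E'
from h import *
for n in("top","scene"):
    im,K,T=grab(n,n+'0.png'); print(n,K.round(1).tolist(),T.round(3).tolist())
o=monitor.get_obs();print(o['tool_pos'],R.from_rotvec(o['tool_rot']).as_matrix().round(3),o['t'],o['opening'])
E
```

```text
top [[462.3, 0.0, 315.4], [0.0, 462.3, 197.8], [0.0, 0.0, 1.0]] [[0.026, -0.989, 0.148, 0.385], [-1.0, -0.024, 0.016, -0.026], [-0.013, -0.148, -0.989, 1.282], [0.0, 0.0, 0.0, 1.0]]
scene [[470.2, 0.0, 322.4], [0.0, 470.2, 198.2], [0.0, 0.0, 1.0]] [[-0.187, 0.783, -0.593, 1.23], [0.982, 0.14, -0.126, 0.104], [-0.016, -0.606, -0.796, 1.067], [0.0, 0.0, 0.0, 1.0]]
[0.20409259 0.59048001 0.40357655] [[-0.945  0.327 -0.001]
 [ 0.327  0.945 -0.002]
 [ 0.    -0.002 -1.   ]] 0.1 0.08565543757883921
```

View pics/top0.png

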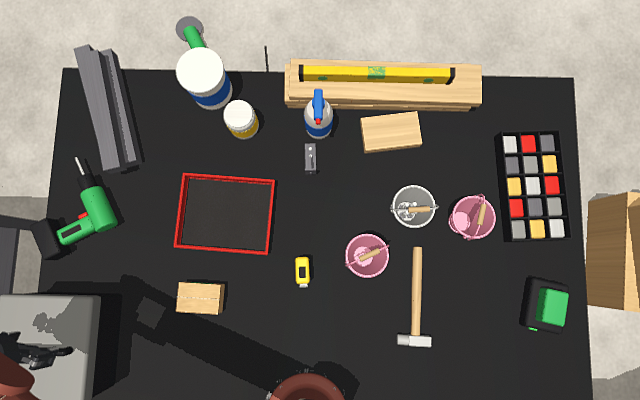

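View pics/scene0.png

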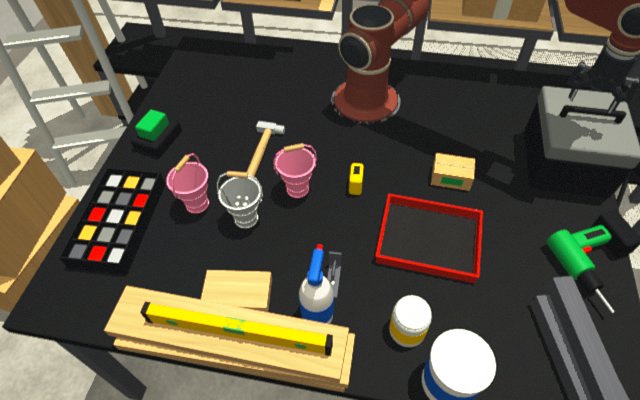

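The pail is grey, centred near (414,206) in top and (241,195) in scene. Its wooden grip is near (420,209) in top and (238,174) in scene. The tray's top rim corners in top are about (182,174), (274,180), (269,254) and (175,247). Pink look-alikes stand at (367,255) and (472,217).

```bash
python3 - <<'E'
from h import *
a=cv2.imread('pics/top0.png')[176:236,384:444];b=cv2.imread('pics/scene0.png')[160:240,205:285]
cv2.imwrite('pics/c0.png',np.hstack([cv2.resize(a,(400,400),interpolation=2),cv2.resize(b,(400,400),interpolation=2)]))
C={n:(np.array(eyes.camera_info(n)['camera_matrix']),np.array(eyes.camera_info(n)['extrinsics'])) for n in('top','scene')}
def wood(n,box):
    im=cv2.imread(f'pics/{n}0.png');h=cv2.cvtColor(im,cv2.COLOR_BGR2HSV)
    m=cv2.inRange(h,(8,70,80),(25,255,255));k=np.zeros_like(m);x0,y0,x1,y1=box;k[y0:y1,x0:x1]=m[y0:y1,x0:x1]
    p=cv2.findNonZero(k)[:,0];print(n,len(p),p.mean(0),p.min(0),p.max(0),cv2.minAreaRect(p));return cv2.minAreaRect(p)
a=wood('top',(395,190,440,228));b=wood('scene',(222,165,252,182))
p=tri(ray(*C['top'],*a[0]),ray(*C['scene'],*b[0]));print('grip',p,proj(*C['top'],p),proj(*C['scene'],p))
# tray
im=cv2.imread('pics/top0.png');h=cv2.cvtColor(im,cv2.COLOR_BGR2HSV)
m=cv2.inRange(h,(0,150,80),(6,255,255))|cv2.inRange(h,(174,150,80),(180,255,255));m[:,:160]=0;m[:,290:]=0;m[:150]=0;m[270:]=0
r=cv2.minAreaRect(cv2.findNonZero(m));q=cv2.boxPoints(r)
w=np.array([onz(*C['top'],*c,.035) for c in q]);print(q,w.round(3),w.mean(0),np.linalg.norm(w[0]-w[1]),np.linalg.norm(w[1]-w[2]))
# approx places of others
for n,u,v,z in(('pailrim',414,206,.12),('pink1',367,255,.12),('pink2',472,217,.12),('hamhead',414,341,.02),('hamend',417,248,.02),('tape',303,271,.066),('box',200,297,.055),('brk',310,156,.03),('spray',319,100,.2),('tin',238,115,.105),('oak',391,131,.034)):
    print(n,onz(*C['top'],u,v,z).round(3))
E
```

```text
top 125 [418.808 208.904] [408 206] [429 212] ((418.54833984375, 209.07933044433594), (5.8962297439575195, 21.342689514160156), 85.2363510131836)
scene 175 [240.22857143 172.78857143] [226 165] [251 177] ((239.7923126220703, 173.2384490966797), (11.050930976867676, 25.96091651916504), 74.74488067626953)
grip [ 0.52823282 -0.25458033  0.17816327] [417.85680438 209.21975533] [239.12020465 173.1573875 ]
[[172.73564 247.13434]
 [179.14946 171.0849 ]
 [274.5791  179.13318]
 [268.16528 255.18262]] [[0.428 0.375 0.035]
 [0.637 0.372 0.035]
 [0.62  0.108 0.035]
 [0.413 0.117 0.035]] [0.52449462 0.24283569 0.035     ] 0.20912593352065384 0.2651140317307339
pailrim [ 0.544 -0.257  0.12 ]
pink1 [ 0.418 -0.14   0.12 ]
pink2 [ 0.519 -0.402  0.12 ]
hamhead [ 0.199 -0.275  0.02 ]
hamend [ 0.443 -0.284  0.02 ]
tape [0.374 0.021 0.066]
box [0.3   0.288 0.055]
brk [0.689 0.012 0.03 ]
spray [ 0.788 -0.011  0.2  ]
tin [0.778 0.204 0.105]
oak [ 0.765 -0.211  0.034]
```

View pics/c0.png

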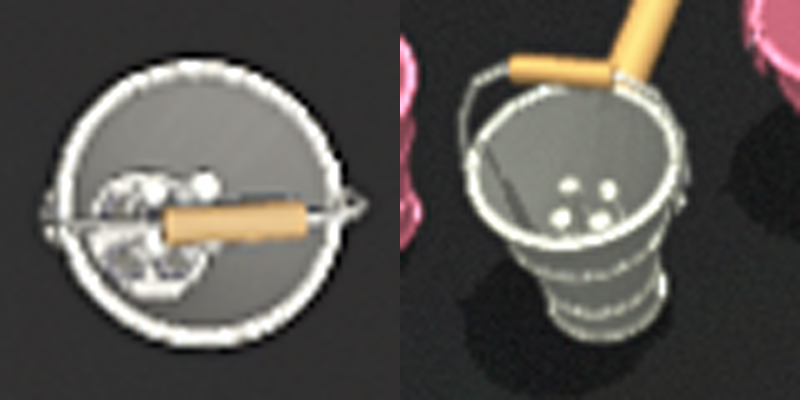

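```bash
cat >> h.py <<'E'
def togo(x,y,z,ang,o=None):
    """tool shift (mm) and yaw (deg) so that grasp point is at x,y,z and tool x axis at world angle ang (mod 360 given)"""
    o=o or monitor.get_obs(); M=R.from_rotvec(o['tool_rot']).as_matrix(); g=np.array(o['tool_pos'])+M[:,2]*.155
    a=np.degrees(np.arctan2(M[1,0],M[0,0])); dy=-((ang-a+180)%360-180)
    print('t',round(o['t'],2),'grasp',g.round(4),'ang',a.round(1),'q6',round(o['q'][5],2),'open',round(o['opening'],4),'grip',round(o['grip_force'],1),'F',np.round(o['contact_force'],1))
    print('  -> shift',(1000*(M.T@(np.array([x,y,z])-g))).round(1),'yaw',dy.round(1))
E
python3 - <<'E'
from h import *
C={n:(np.array(eyes.camera_info(n)['camera_matrix']),np.array(eyes.camera_info(n)['extrinsics'])) for n in('top','scene')}
for t,s in(((419.0,209.2),(237.3,173.9)),((408.7,210),(227.4,173.3)),((429.8,208.5),(247.3,174.6))):
    p=tri(ray(*C['top'],*t),ray(*C['scene'],*s));print('grip',p.round(4),proj(*C['top'],p)-t,proj(*C['scene'],p)-s)
im=cv2.imread('pics/top0.png')
print('rim',onz(*C['top'],414.0,206.3,.12),onz(*C['top'],391.5,208,.11),onz(*C['top'],437.5,206.5,.11))
c=np.array([onz(*C['top'],*q,.035) for q in((182,174),(274,180),(269,254),(175,247))]);print(c.round(3),c.mean(0))
c=np.array([onz(*C['scene'],*q,.035) for q in((387,196),(484,208),(479,278),(376,262))]);print(c.round(3),c.mean(0))
togo(.53,-.254,.245,90)
E
```

```text
grip [ 0.5289 -0.2587  0.1751] [ 0.33157667 -0.06939362] [0.32325646 0.03764015]
grip [ 0.5327 -0.2568  0.1797] [10.21632499 -2.68066029] [10.22944162  0.67489461]
grip [ 0.5265 -0.2593  0.176 ] [-10.17196673   1.58814217] [-9.64514079 -1.63582592]
rim [ 0.54296693 -0.25694094  0.12      ] [ 0.53856308 -0.20171877  0.11      ] [ 0.54526127 -0.3186002   0.11      ]
[[0.629 0.364 0.035]
 [0.618 0.109 0.035]
 [0.416 0.115 0.035]
 [0.428 0.369 0.035]] [0.52280859 0.23904229 0.035     ]
[[0.423 0.115 0.035]
 [0.418 0.376 0.035]
 [0.635 0.361 0.035]
 [0.635 0.11  0.035]] [0.52781667 0.24077005 0.035     ]
t 0.1 grasp [0.204  0.5902 0.2486] ang 160.9 q6 -0.12 open 0.0857 grip 0.0 F [ 0.1 -0.1 -0.2]
  -> shift [-584.  -691.4    4.7] yaw 70.9
```

Call:
{"api": "step_arm", "payload": {"commands": [[100,[-585,-696,5],67],[100,[-585,-696,5],67],[100,[-585,-696,5],67],[100,[-585,-696,5],67],[100,[-585,-696,5],67],[100,[-585,-696,5],67],[100,[-585,-696,5],67],[100,[-585,-696,5],67],[100,[-585,-696,5],67],[100,[-585,-696,5],67],[100,[-585,-696,5],67],[100,[-585,-696,5],67]], "squeeze": 40}}

```text
t: 1.6
tool_pos: [0.4728, -0.1117, 0.4003]
tool_rot: [-2.145, -2.296, -0.0]
contact_force: [1.2, -0.0, -0.1]
opening: 0.0853
grip_force: 0.0
```

```bash
python3 - <<'E'
from h import *
togo(.529,-.2585,.245,94)
E
```

```text
t 1.6 grasp [ 0.4728 -0.1117  0.2453] ang 93.9 q6 -0.45 open 0.0853 grip 0.0 F [ 1.2 -0.  -0.1]
  -> shift [-150.3   46.     0.2] yaw -0.1
```

Call:
{"api": "step_arm", "payload": {"commands": [[100,[-150,46,0],0],[100,[-150,46,0],0],[100,[-150,46,0],0],[100,[-150,46,0],0],[100,[-150,46,0],0]]}}

```text
t: 2.22
tool_pos: [0.5286, -0.2555, 0.4]
tool_rot: [-2.143, -2.295, -0.0]
contact_force: [-1.1, 1.2, -0.7]
opening: 0.0854
grip_force: 0.0
```

```bash
python3 - <<'E'
from h import *
togo(.529,-.2585,.175,94)
im,K,T=grab('wrist','w1.png')
for p in((.529,-.2585,.175),(.543,-.257,.12)): print(proj(K,T,p))
E
```

```text
t 2.23 grasp [ 0.5285 -0.2554  0.245 ] ang 93.9 q6 -0.65 open 0.0854 grip 0.0 F [-1.1  1.2 -0.7]
  -> shift [-3.2  0.4 70. ] yaw -0.1
[321.67577439 221.66116117]
[338.46986506 197.02665485]
```

View pics/w1.png

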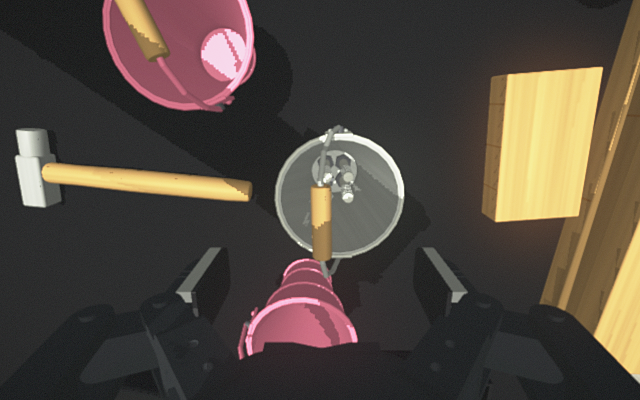

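The grip is centred at (321,222) and the pail rim at (339,196), both matching the predicted pixels, so I'll descend and grasp.

Call:
{"api": "step_arm", "payload": {"commands": [[100,[-3,0,35],0],[100,[-3,0,60],0],[100,[-3,0,71],0],[100,[-3,0,71],0],[0,[-3,0,71],0],[0,[-3,0,71],0],[0,[-3,0,71],0],[0,[-3,0,71],0],[0,[-3,0,71],0],[0,[-3,0,71],0]], "squeeze": 60}}

```text
t: 3.52
tool_pos: [0.5292, -0.2591, 0.3301]
tool_rot: [2.144, 2.296, 0.0]
contact_force: [-1.0, 1.2, 2.7]
opening: 0.012
grip_force: 58.5
```

Call:
{"api": "step_arm", "payload": {"commands": [[0,[0,0,-10],0],[0,[0,0,-25],0],[0,[0,0,-40],0],[0,[0,0,-60],0],[0,[0,0,-80],0],[0,[0,0,-85],0],[0,[0,0,-85],0],[0,[0,0,-85],0]]}}

```text
t: 4.53
tool_pos: [0.5289, -0.259, 0.4134]
tool_rot: [-2.143, -2.295, 0.001]
contact_force: [-0.2, 0.6, -4.8]
opening: 0.0115
grip_force: 58.5
```

```bash
python3 - <<'E'
from h import *
togo(.56,-.18,.265,90)
togo(.56,.03,.265,0)
E
```

```text
t 4.53 grasp [ 0.5286 -0.2588  0.2584] ang 93.9 q6 -0.65 open 0.0115 grip 58.5 F [-0.2  0.6 -4.8]
  -> shift [76.5 36.7 -6.6] yaw 3.9
t 4.53 grasp [ 0.5286 -0.2588  0.2584] ang 93.9 q6 -0.65 open 0.0115 grip 58.5 F [-0.2  0.6 -4.8]
  -> shift [286.   51.1  -6.4] yaw 93.9
```

Call:
{"api": "step_arm", "payload": {"commands": [[0,[12,10,-5],4],[0,[32,25,-5],10],[0,[60,35,-5],18],[0,[92,38,-5],27],[0,[126,40,-5],36],[0,[160,42,-5],45],[0,[194,45,-5],54],[0,[228,47,-5],63],[0,[260,49,-5],72],[0,[286,51,-5],80],[0,[304,53,-5],87],[0,[312,53,-5],93]]}}

```text
t: 6.02
tool_pos: [0.5603, 0.057, 0.4183]
tool_rot: [-3.141, -0.022, 0.003]
contact_force: [0.6, -0.7, -3.2]
opening: 0.0118
grip_force: 58.6
```

Call:
{"api": "step_arm", "payload": {"commands": [[0,[0,0,0],2],[0,[0,0,0],2],[0,[0,0,0],2],[0,[0,0,0],2]]}}

```text
t: 6.52
tool_pos: [0.5606, 0.0555, 0.4195]
tool_rot: [3.141, -0.03, -0.0]
contact_force: [0.1, -0.4, -4.3]
opening: 0.0117
grip_force: 58.6
```

```bash
python3 - <<'E'
from h import *
togo(.527,.131,.24,-1.5)
im,K,T=grab('wrist','w2.png')
grab('top','t2.png')
E
```

```text
t 6.53 grasp [0.5606 0.0554 0.2645] ang -1.1 q6 1.56 open 0.0117 grip 58.6 F [ 0.1 -0.4 -4.3]
  -> shift [-35.  -74.9  24.5] yaw 0.4
```

View pics/w2.png

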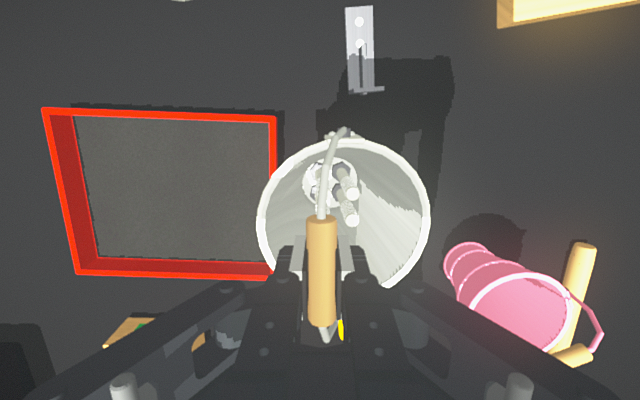

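The pail hangs upright from the grip. The tray's near wall runs from its top corner at (276,116) down to about (274,165). Its far corners are near (41,108) and (77,276).

```bash
python3 - <<'E'
from h import *
ci=eyes.camera_info('wrist');K=np.array(ci['camera_matrix']);T=np.array(ci['extrinsics'])
for q in((276.5,116),(274,165),(41,108),(77,277)):print(q,onz(K,T,*q,.035).round(4))
print('mouth c',onz(K,T,343,212,.21))
E
```

```text
(276.5, 116) [0.6192 0.1043 0.035 ]
(274, 165) [0.5647 0.1104 0.035 ]
(41, 108) [0.6324 0.361  0.035 ]
(77, 277) [0.4238 0.3719 0.035 ]
mouth c [0.56868338 0.04259098 0.21      ]
```

Call:
{"api": "step_arm", "payload": {"commands": [[0,[-5,-10,0],0],[0,[-14,-30,0],0],[0,[-25,-55,0],1],[0,[-35,-75,5],1.5],[0,[-40,-86,12],1.5],[0,[-40,-88,20],1.5],[0,[-40,-88,24],1.5],[0,[-40,-88,24],1.5],[0,[-40,-88,24],1.5],[0,[-40,-88,24],1.5]]}}

```text
t: 7.88
tool_pos: [0.5225, 0.1442, 0.396]
tool_rot: [-3.141, 0.071, -0.001]
contact_force: [-0.1, 0.8, -4.3]
opening: 0.0119
grip_force: 58.6
```

```bash
python3 - <<'E'
from h import *
togo(.522,.144,.212,-2.8)
a,K,T=grab('scene');g=np.array([.52,.144,.24]);u,v=proj(K,T,g);
b,K2,T2=grab('top');u2,v2=proj(K2,T2,g)
c=lambda i,u,v:cv2.resize(i[int(v)-50:int(v)+70,int(u)-60:int(u)+60],(400,400))[:,:,::-1]
cv2.imwrite('pics/c3.png',np.hstack([c(a,u,v),c(b,u2,v2)])); print(u,v,u2,v2)
for z,y in((.067,.131),(.067,.101),(.067,.161),(.035,.1135)): print(proj(K,T,(.527,y,z)))
E
```

```text
t 7.88 grasp [0.5226 0.1442 0.241 ] ang -2.6 q6 1.75 open 0.0119 grip 58.6 F [-0.1  0.8 -4.3]
  -> shift [-0.6  0.3 29. ] yaw 0.2
403.50348713711696 176.1021202403256 247.89124088691398 205.2157361150475
[390.01287125 220.74858741]
[378.37645447 219.05452674]
[401.72200334 222.45323417]
[382.15407855 226.68402934]
```

View pics/c3.png

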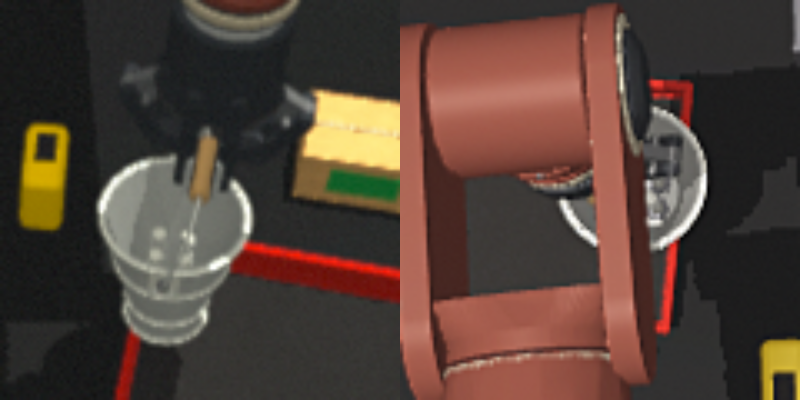

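Foot straddles the near rim, its centre about 15–20 mm inside the tray. The tape measure and box are clear, so I'll lower it along an arc.

Call:
{"api": "step_arm", "payload": {"commands": [[0,[0,0,10],0],[0,[0,0,20],0],[0,[0,0,27],0],[0,[0,0,32],0],[0,[0,-5,33],0],[0,[0,-12,35],0],[0,[0,-20,37],0],[0,[0,-27,40],0],[0,[0,-35,44],0],[0,[0,-42,49],0],[0,[0,-42,49],0]]}}

```text
t: 9.35
tool_pos: [0.5247, 0.1884, 0.3489]
tool_rot: [-3.135, 0.069, -0.006]
contact_force: [-1.6, 6.8, 6.2]
opening: 0.0118
grip_force: 59.7
```

```bash
python3 - <<'E'
from h import *
togo(.522,.23,.15,-2.8)
a,K,T=grab('scene');u,v=403,176
c=lambda i,u,v:cv2.resize(i[int(v)-50:int(v)+70,int(u)-60:int(u)+60],(400,400))[:,:,::-1]
w,_,_=grab('wrist')
cv2.imwrite('pics/c4.png',np.hstack([c(a,u,v),cv2.resize(w,(400,400))[:,:,::-1]]))
E
```

```text
t 9.35 grasp [0.5253 0.1893 0.1939] ang -2.5 q6 1.82 open 0.0118 grip 59.7 F [-1.6  6.8  6.2]
  -> shift [ -5.2 -40.2  44.1] yaw 0.3
```

View pics/c4.png

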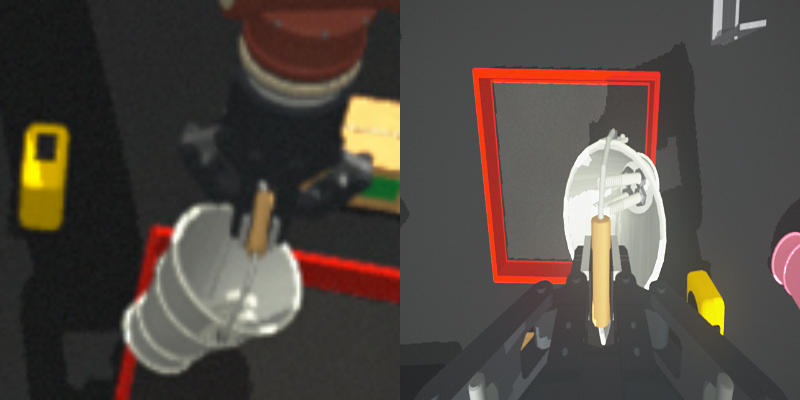

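It's tipping neatly over the rim with the mouth towards the tray interior. I'll continue along the arc.

Call:
{"api": "step_arm", "payload": {"commands": [[0,[0,-9,2],0],[0,[0,-16,6],0],[0,[0,-23,11],0],[0,[0,-29,16],0],[0,[0,-34,21],0],[0,[0,-38,26],0],[0,[0,-42,31],0],[0,[0,-46,36],0],[0,[0,-46,36],0]]}}

```text
t: 10.58
tool_pos: [0.5273, 0.2347, 0.3143]
tool_rot: [-3.133, 0.07, -0.009]
contact_force: [-1.7, 8.7, 9.0]
opening: 0.0119
grip_force: 60.0
```

```bash
python3 - <<'E'
from h import *
togo(.522,.23,.15,-2.8)
a,K,T=grab('scene');u,v=413,186
c=lambda i,u,v:cv2.resize(i[int(v)-50:int(v)+70,int(u)-60:int(u)+60],(400,400))[:,:,::-1]
w,_,_=grab('wrist')
cv2.imwrite('pics/c5.png',np.hstack([c(a,u,v),cv2.resize(w,(400,400))[:,:,::-1]]))
E
```

```text
t 10.57 grasp [0.5282 0.2359 0.1593] ang -2.6 q6 1.9 open 0.0119 grip 60.0 F [-1.7  8.7  9. ]
  -> shift [-6.   6.3  9.2] yaw 0.2
```

View pics/c5.png

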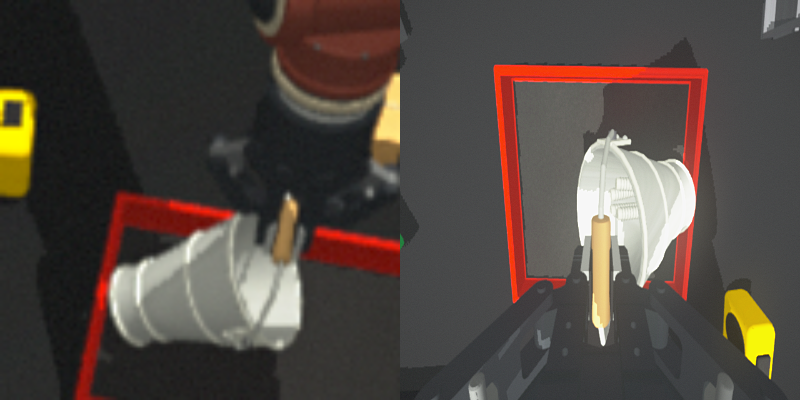

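The pail lies almost on its side inside the tray, foot at the near wall and bolts still in.

Call:
{"api": "step_arm", "payload": {"commands": [[0,[0,-4,4],0],[0,[0,-8,9],0],[0,[0,-11,14],0],[0,[0,-13,19],0],[0,[0,-15,24],0],[0,[0,-15,24],0]]}}

```text
t: 11.42
tool_pos: [0.5265, 0.2473, 0.2853]
tool_rot: [3.14, -0.07, -0.002]
contact_force: [-0.9, 1.5, -0.6]
opening: 0.0123
grip_force: 59.1
```

```bash
python3 - <<'E'
from h import *
togo(.522,.23,.15,-2.8)
E
```

```text
t 11.43 grasp [0.5263 0.2471 0.1303] ang -2.6 q6 1.93 open 0.0123 grip 59.1 F [-0.9  1.5 -0.6]
  -> shift [ -3.6  17.3 -19.6] yaw 0.2
```

Call:
{"api": "step_arm", "payload": {"commands": [[0,[0,0,2],0],[35,[0,0,2],0],[35,[0,0,2],0],[35,[0,0,2],0],[35,[0,0,-5],0],[35,[0,0,-20],0],[40,[0,0,-45],0],[60,[0,10,-80],0],[100,[0,40,-110],0],[100,[0,60,-120],0],[100,[0,60,-120],0]]}}

```text
t: 12.8
tool_pos: [0.5242, 0.1863, 0.4073]
tool_rot: [-3.141, 0.074, -0.002]
contact_force: [-0.5, -0.2, -0.1]
opening: 0.0857
grip_force: 0.0
```

```bash
python3 - <<'E'
from h import *
togo(.526,.13,.16,87.2)
w,K,T=grab('wrist','w6.png')
g=cv2.cvtColor(w,cv2.COLOR_RGB2HSV); 
E
```

```text
t 12.8 grasp [0.5244 0.1863 0.2523] ang -2.7 q6 1.83 open 0.0857 grip 0.0 F [-0.5 -0.2 -0.1]
  -> shift [ 4.1 56.2 92.3] yaw -89.9
```

View pics/w6.png

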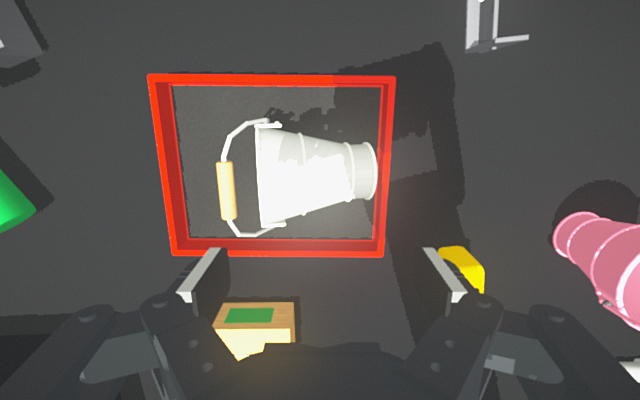

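The pail lies on its side in the tray, axis about horizontal in the picture. Its foot band is near (365,170), underside at x≈378, mouth at x≈258, and the bail extends over the tray to (227,190).

```bash
python3 - <<'E'
from h import *
ci=eyes.camera_info('wrist');K=np.array(ci['camera_matrix']);T=np.array(ci['extrinsics'])
for n,q in (('under',(377,170)),('band in',(352,171)),('side1',(366,142)),('side2',(364,199)),('mouth',(260,175)),('wall in',(380,170)),('mouth1',(258,125)),('mouth2',(263,226))):print(n,onz(K,T,*q,.036).round(4),onz(K,T,*q,.055).round(4))
E
```

```text
under [0.5212 0.1259 0.036 ] [0.5254 0.1291 0.055 ]
band in [0.5214 0.1535 0.036 ] [0.5255 0.1552 0.055 ]
side1 [0.5526 0.1379 0.036 ] [0.555  0.1404 0.055 ]
side2 [0.4883 0.1405 0.036 ] [0.4943 0.1429 0.055 ]
mouth [0.5215 0.2558 0.036 ] [0.5257 0.2517 0.055 ]
wall in [0.5211 0.1225 0.036 ] [0.5253 0.126  0.055 ]
mouth1 [0.5758 0.2523 0.036 ] [0.5769 0.2485 0.055 ]
mouth2 [0.4606 0.2585 0.036 ] [0.4682 0.2543 0.055 ]
```

Call:
{"api": "step_arm", "payload": {"commands": [[100,[-1.5,20,10],-10],[100,[-1.5,40,30],-20],[100,[-1.5,47.5,50],-30],[100,[-1.5,47.5,60],-40],[100,[-1.5,47.5,70],-50],[100,[-1.5,47.5,80],-60],[100,[-1.5,47.5,90],-70],[100,[-1.5,47.5,100],-80],[100,[-1.5,47.5,110],-90.7],[100,[-1.5,47.5,110],-90.7],[100,[-1.5,47.5,110],-90.7]]}}

```text
t: 14.22
tool_pos: [0.5203, 0.1404, 0.2959]
tool_rot: [-2.259, -2.182, 0.002]
contact_force: [1.0, 0.1, 1.0]
opening: 0.0855
grip_force: 0.0
```

```bash
python3 - <<'E'
from h import *
togo(.5207,.139,.038,88)
w,K,T=grab('wrist','w7.png')
E
```

```text
t 14.22 grasp [0.5201 0.1404 0.1409] ang 88.0 q6 0.16 open 0.0855 grip 0.0 F [1.  0.1 1. ]
  -> shift [ -1.4   0.8 102.9] yaw 0.0
```

View pics/w7.png

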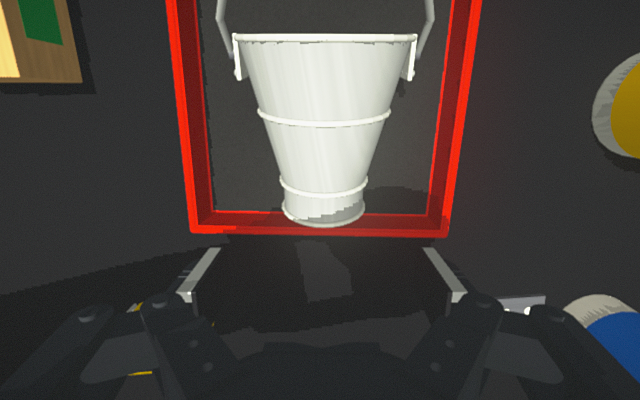

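The pail is centred between the fingers, foot at (323,205), axis aligned with the tool. I've used all ten picture views, so from here I'll work from numbers.

Call:
{"api": "step_arm", "payload": {"commands": [[100,[-1,1,40],0],[100,[-1,1,75],0],[100,[-1,1,95],0],[100,[-1,1,103],0],[100,[-1,1,103],0],[30,[-1,1,103],0],[30,[-1,1,103],0],[30,[-1,1,103],0],[30,[-1,1,103],0],[30,[-1,1,103],0]], "squeeze": 40}}

```text
t: 15.52
tool_pos: [0.5226, 0.1392, 0.1952]
tool_rot: [2.255, 2.183, 0.004]
contact_force: [1.8, 0.8, 6.0]
opening: 0.058
grip_force: 44.0
```

Call:
{"api": "step_arm", "payload": {"commands": [[30,[3,0,-8],0],[30,[6,0,-17],0],[30,[10,0,-26],0],[30,[15,0,-35],0],[30,[20,0,-44],0],[30,[27,0,-53],0],[30,[34,0,-62],0],[30,[42,0,-71],0],[30,[50,0,-80],0],[30,[50,0,-80],0]], "squeeze": 25}}

```text
t: 16.77
tool_pos: [0.5235, 0.1898, 0.2748]
tool_rot: [2.256, 2.185, 0.003]
contact_force: [0.0, 0.4, -4.2]
opening: 0.058
grip_force: 43.0
```

```bash
cat >> h.py <<'E'
def lid(box,n='wrist',name=None):
    w,K,T=grab(n,name); h=cv2.cvtColor(w,cv2.COLOR_RGB2HSV); m=cv2.inRange(h,(0,0,95),(180,60,255)); k=np.zeros_like(m);x0,y0,x1,y1=box;k[y0:y1,x0:x1]=m[y0:y1,x0:x1]
    ct=sorted(cv2.findContours(k,0,2)[0],key=cv2.contourArea)[::-1][:4]
    for c in ct: print(cv2.contourArea(c),cv2.boundingRect(c))
    return w,K,T,k
def ascii(k,x0,y0,x1,y1,s):
    for r in k[y0:y1:s,x0:x1:s]: print(''.join('#' if v else '.' for v in r))
E
python3 - <<'E'
from h import *
o=monitor.get_obs();togo(.523,.24,.2,88);print('tq',np.round(o['wrist_torque'],3))
w,K,T,k=lid((150,0,500,240),name='w8.png')
ascii(k,200,0,460,240,6)
for p in ((.523,.19,.11),(.523,.30,.06),(.523,.21,.02)):print(proj(K,T,p))
E
```

```text
t 16.77 grasp [0.5238 0.1898 0.1198] ang 88.2 q6 0.25 open 0.058 grip 43.0 F [ 0.   0.4 -4.2]
  -> shift [ 50.2  -2.2 -80.2] yaw 0.2
tq [-0.241  0.044  0.003]
60071.5 (150, 0, 350, 240)
############################################
############################################
############################################
############################################
############################################
############################################
############################################
############################################
############################################
############################################
############################################
############################################
############################################
############################################
############################################
###########################################.
###########################################.
##########################################..
##########################################..
##########################################..
##############
[... 269 characters left out ...]
##########################.....
...###################################......
....##################################......
....#################################.......
.....################################.......
.....###############################........
.....###############################........
......#############################.........
......#############################.........
.......############################.........
.......###########################..........
.......###########################..........
........#########################...........
........#########################...........
[320.66074176 260.66435824]
[314.03077198  27.47542985]
[319.87754094 176.48935349]
```

Call:
{"api": "step_arm", "payload": {"commands": [[30,[10,0,-12],0],[30,[20,0,-27],0],[30,[30,0,-42],0],[30,[38,0,-57],0],[30,[42,0,-67],0],[30,[42,0,-70],0],[30,[42,0,-70],0],[30,[42,0,-70],0]], "squeeze": 20}}

```text
t: 17.82
tool_pos: [0.5243, 0.2307, 0.3426]
tool_rot: [-2.257, -2.184, 0.002]
contact_force: [-0.0, 0.4, -4.7]
opening: 0.0584
grip_force: 43.0
```

```bash
python3 - <<'E'
from h import *
o=monitor.get_obs();togo(.523,.24,.2,88);print('tq',np.round(o['wrist_torque'],3))
E
```

```text
t 17.82 grasp [0.524  0.2307 0.1876] ang 88.1 q6 0.32 open 0.0584 grip 43.0 F [-0.   0.4 -4.7]
  -> shift [  9.3  -1.3 -12.4] yaw 0.1
tq [-0.191  0.055  0.002]
```

Call:
{"api": "step_arm", "payload": {"commands": [[50,[9,0,-12],0],[60,[9,0,-12],0],[60,[9,0,-12],0],[60,[9,0,-12],0]], "squeeze": 20}}

```text
t: 18.32
tool_pos: [0.5247, 0.24, 0.3553]
tool_rot: [-2.257, -2.185, 0.001]
contact_force: [-0.1, 1.1, -4.9]
opening: 0.0579
grip_force: 43.0
```

```bash
python3 - <<'E'
from h import *
o=monitor.get_obs();togo(.523,.24,.2,88);print('tq',np.round(o['wrist_torque'],3))
w,K,T=grab('wrist','w9.png');h=cv2.cvtColor(w,cv2.COLOR_RGB2HSV)
s,K2,T2=grab('scene','s9.png')
m=cv2.inRange(cv2.cvtColor(s,cv2.COLOR_RGB2HSV),(0,0,120),(180,45,255))
u,v=proj(K2,T2,(.523,.28,.18)).astype(int);print(u,v, proj(K2,T2,(.523,.24,.2)),proj(K2,T2,(.523,.34,.2)),proj(K2,T2,(.523,.24,.1)))
ascii(m,u-60,v-50,u+60,v+60,2)
E
```

```text
t 18.32 grasp [0.5246 0.24   0.2003] ang 88.1 q6 0.33 open 0.0579 grip 43.0 F [-0.1  1.1 -4.9]
  -> shift [-0.  -1.6  0.3] yaw 0.1
tq [-0.175 -0.023 -0.016]
458 201 [442.80748882 193.68373703] [487.00569932 199.71407728] [435.25590243 218.30028448]
............................................................
............................................................
............................................................
............................................................
............................................................
............................................................
............................................................
............................................................
............................................................
............................................................
.......................................................#....
............................................................
................................................##..........
...........................................#######........
[... 1803 characters left out ...]
.............................
............................................................
............................................................
............................................................
............................................................
............................................................
............................................................
............................................................
............................................................
............................................................
............................................................
............................................................
```

Call:
{"api": "step_arm", "payload": {"commands": [[60,[0,0,0],0],[60,[0,0,0],0],[60,[0,0,0],0],[60,[0,0,0],0],[60,[0,0,0],0],[60,[0,0,0],0],[60,[0,0,0],0],[60,[0,0,0],0]]}}

```text
t: 19.42
tool_pos: [0.5248, 0.2401, 0.3556]
tool_rot: [-2.257, -2.185, -0.0]
contact_force: [0.5, 0.1, -4.2]
opening: 0.058
grip_force: 43.0
```

```bash
cat >> h.py <<'E'
def show(p=(.523,.28,.18)):
    o=monitor.get_obs();print('t',round(o['t'],2),'F',np.round(o['contact_force'],1),'tq',np.round(o['wrist_torque'],3),'grip',o['grip_force'],o['opening'])
    s,K2,T2=grab('scene')
    m=cv2.inRange(cv2.cvtColor(s,cv2.COLOR_RGB2HSV),(0,0,120),(180,45,255))
    u,v=proj(K2,T2,p).astype(int); print(u,v); ascii(m,u-60,v-40,u+60,v+60,2)
    return s,K2,T2,m
E
python3 - <<'E'
from h import *
show()
E
```

```text
t 19.43 F [ 0.5  0.1 -4.2] tq [-0.232  0.009 -0.008] grip 43.014221947523765 0.05798604571708412
458 201
............................................................
............................................................
............................................................
............................................................
............................................................
.......................................................#....
............................................................
................................................##..........
...........................................#######..........
......................................############..........
................................##################..........
..............................####################..........
.............................#####################..........
.............................#####################..........
.............................#####################..........
.........................##..#####################..........
...................
[... 1354 characters left out ...]
.............................
............................................................
............................................................
............................................................
............................................................
............................................................
............................................................
............................................................
............................................................
............................................................
............................................................
............................................................
```

Call:
{"api": "step_arm", "payload": {"commands": [[60,[-20,0,10],0],[60,[-50,0,35],0],[60,[-75,0,65],0],[60,[-87,0,95],0],[60,[-90,0,120],0],[60,[-90,0,138],0],[60,[-90,0,148],0],[60,[-90,0,154],0],[60,[-90,0,157],0],[60,[-90,0,159],0],[60,[-90,0,159],0]]}}

```text
t: 20.85
tool_pos: [0.522, 0.1502, 0.197]
tool_rot: [2.257, 2.185, 0.001]
contact_force: [0.3, -0.0, -4.7]
opening: 0.0578
grip_force: 43.0
```

```bash
python3 - <<'E'
from h import *
togo(.523,.15,.04,88);show((.523,.2,.06))
E
```

```text
t 20.85 grasp [0.5221 0.1502 0.042 ] ang 88.1 q6 0.18 open 0.0578 grip 43.0 F [ 0.3 -0.  -4.7]
  -> shift [-0.2  0.9  2. ] yaw 0.1
t 20.85 F [ 0.3 -0.  -4.7] tq [-0.219  0.012  0.025] grip 43.007660780567676 0.05782217694682339
416 224
............................................................
............................................................
............................................................
............................................................
............................................................
............................................................
............................................................
............................................................
............................................................
............................................................
............................................................
............................................................
.................................................#..........
.......................................#...#................
..........
[... 1485 characters left out ...]
.............................
............................................................
............................................................
............................................................
............................................................
............................................................
............................................................
............................................................
............................................................
............................................................
............................................................
............................................................
```

Call:
{"api": "step_arm", "payload": {"commands": [[60,[0,0,2],0],[60,[0,0,4],0],[60,[0,0,4],0],[80,[0,0,4],0],[80,[0,0,4],0],[80,[0,0,4],0],[60,[-6,0,4],0],[60,[-6,0,4],0],[60,[-6,0,4],0],[60,[-6,0,4],0],[60,[-6,0,4],0]], "squeeze": 20}}

```text
t: 22.28
tool_pos: [0.5219, 0.1437, 0.1929]
tool_rot: [2.256, 2.184, -0.001]
contact_force: [-0.2, -4.2, 5.0]
opening: 0.0588
grip_force: 21.6
```

Call:
{"api": "step_arm", "payload": {"commands": [[60,[0,0,-5],0],[60,[0,0,-12],0],[60,[2,0,-20],0],[60,[4,0,-28],0],[60,[8,0,-36],0],[60,[12,0,-44],0],[60,[16,0,-52],0],[60,[20,0,-60],0],[60,[25,0,-68],0],[60,[30,0,-76],0],[60,[30,0,-76],0],[60,[30,0,-76],0]]}}

```text
t: 23.78
tool_pos: [0.523, 0.1739, 0.2693]
tool_rot: [2.256, 2.184, 0.001]
contact_force: [-0.0, -1.8, 0.1]
opening: 0.0585
grip_force: 23.1
```

```bash
python3 - <<'E'
from h import *
togo(.523,.24,.2,88);show((.523,.22,.1))
E
```

```text
t 23.77 grasp [0.5233 0.1738 0.1143] ang 88.1 q6 0.22 open 0.0585 grip 23.1 F [-0.  -1.8  0.1]
  -> shift [ 66.1  -2.3 -85.8] yaw 0.1
t 23.77 F [-0.  -1.8  0.1] tq [-0.297 -0.09   0.027] grip 23.076724438372374 0.05850570927860329
427 217
............................................................
............................................................
............................................................
............................................................
............................................................
............................................................
............................................................
............................................................
............................................................
............................................................
............................................................
............................................................
............................................................
............................................................
.......
[... 1488 characters left out ...]
.............................
............................................................
............................................................
............................................................
............................................................
............................................................
............................................................
............................................................
............................................................
............................................................
............................................................
............................................................
```

With the light grip the pail now pivots mouth-down. I'll keep lifting.

Call:
{"api": "step_arm", "payload": {"commands": [[60,[6,0,-8],0],[60,[12,0,-16],0],[60,[18,0,-25],0],[60,[25,0,-34],0],[60,[32,0,-43],0],[60,[40,0,-52],0],[60,[47,0,-61],0],[60,[54,0,-70],0],[60,[60,0,-80],0],[60,[66,0,-90],0],[60,[66,0,-90],0],[60,[66,0,-90],0]]}}

```text
t: 25.32
tool_pos: [0.5247, 0.24, 0.3583]
tool_rot: [-2.257, -2.185, 0.001]
contact_force: [-0.3, -0.1, -2.5]
opening: 0.0582
grip_force: 22.2
```

```bash
python3 - <<'E'
from h import *
togo(.523,.24,.2,88);show((.523,.26,.15))
E
```

```text
t 25.32 grasp [0.5246 0.2399 0.2033] ang 88.1 q6 0.33 open 0.0582 grip 22.2 F [-0.3 -0.1 -2.5]
  -> shift [ 0.  -1.6  3.3] yaw 0.1
t 25.32 F [-0.3 -0.1 -2.5] tq [-0.119 -0.003  0.016] grip 22.16554654108222 0.05817804458987491
447 207
............................................................
............................................................
............................................................
............................................................
............................................................
............................................................
............................................................
............................................................
............................................................
........................##..................................
.......................###..................................
......................####....###...........................
.....................######....##...........................
.....................######.......#.........................
...........
[... 1484 characters left out ...]
#.....#......................
...............................######.......................
............................................................
............................................................
............................................................
............................................................
............................................................
............................................................
............................................................
............................................................
............................................................
............................................................
```

```bash
cat >> h.py <<'E'
def tone(s,u,v,w=50,h=50,st=2):
    h_=cv2.cvtColor(s,cv2.COLOR_RGB2HSV)
    for y in range(v-h,v+h,st):
        print(''.join(('R' if h_[y,x,1]>150 and (h_[y,x,0]<8 or h_[y,x,0]>172) else ('w' if 8<=h_[y,x,0]<=28 and h_[y,x,1]>70 and h_[y,x,2]>90 else ' .:-=+*#%@'[int(h_[y,x,2])*10//256])) for x in range(u-w,u+w,st)))
E
python3 - <<'E'
from h import *
s,K,T=grab('scene','s10.png');u,v=proj(K,T,(.523,.26,.15)).astype(int)
tone(s,u,v,56,44)
for z in(.2,.1):
  for y in (.24,.34):print(y,z,(proj(K,T,(.523,y,z))-[u-56,v-44])/2)
E
```

```text
.....................:w-................ww-.............
.....................www................ww-.............
.................... wwww..............:ww-.............
.................... wwww-............:www:.............
.....................wwwww...........wwwww:.............
.....................wwwww........:wwwwwww..............
....................:wwww.........wwwwwwww..............
................... :wwww.........:wwwwwww..............
................... :wwww....--...-wwwwwww..............
................... wwwww....--..:---wwww:..............
....................wwww-....--..---wwwww...............
 ....................-+*-.==:--..---wwwww...............
 ...................=+++:...:--.:wwwwwww:...............
 ..................+++++-..-+*+:..:-wwww................
. ................:++++++..:=+*--... ...................
..................-++++++...:::.-.......................
RRRRR-::..........=+++++-...::.:@.......................
RRRRRRRRRRR-:.....-+++++:......+#.......................
RRRRRRRRRRRRRRRRR:-+++++:......@@.......................
RRRRRRRRRRRRRRRRR
[... 845 characters left out ...]
-:.....+++==========+++*****%ww:.:::RRR..........
::::::.=###+==*=++=========+++****%@ww::::RRRR..........
::::::.-++****+***+====+%@@*++***%@www.:..RRRR..........
::::::.....:**==++++===+*+#++++*@%:www.:..RRRR..........
::::::......=+....::+*#=--=+*%@@=.:www.::.RRRR..........
::::..................-=-=#%%=-..:.=@:::..RRRR..........
:.........................=##=::::-@-.:::.RRRR..........
............................:+%%@#%-.::::.RRRR..........
.................................::.:::::.RRR-..........
..............................:....::::::.RRR-..........
0.24 0.2 [25.90374441 15.34186852]
0.34 0.2 [48.00284966 18.35703864]
0.24 0.1 [22.12795122 27.65014224]
0.34 0.1 [42.6688164 30.5916055]
```

Call:
{"api": "step_arm", "payload": {"commands": [[60,[0,0,-10],0],[60,[0,0,-30],0],[60,[0,0,-50],0],[60,[0,0,-60],0],[60,[0,0,-60],0],[60,[0,0,-60],0],[60,[0,0,-60],0],[60,[0,0,-60],0]]}}

```text
t: 26.42
tool_pos: [0.5247, 0.24, 0.4178]
tool_rot: [-2.257, -2.185, 0.002]
contact_force: [-0.3, 0.2, -3.2]
opening: 0.0583
grip_force: 22.3
```

```bash
python3 - <<'E'
from h import *
o=monitor.get_obs();print(o['wrist_torque'],o['contact_force'])
togo(.55,-.04,.2,-2.8);togo(.55,-.04,.2,88)
s,K,T=grab('scene','s11.png');u,v=proj(K,T,(.523,.24,.1)).astype(int)
tone(s,u,v,76,64)
E
```

```text
[-0.0341146  -0.03138604  0.00754037] [-0.32394067  0.24636819 -3.18527157]
t 26.43 grasp [0.5245 0.24   0.2628] ang 88.1 q6 0.33 open 0.0583 grip 22.3 F [-0.3  0.2 -3.2]
  -> shift [-279.    34.7   62.9] yaw 90.9
t 26.43 grasp [0.5245 0.24   0.2628] ang 88.1 q6 0.33 open 0.0583 grip 22.3 F [-0.3  0.2 -3.2]
  -> shift [-279.    34.7   62.9] yaw 0.1
 ..  .   . ...........................wwwwww................................
. .      . ...........................wwwwww..........:.....................
.  ....   ............................wwwwww.........wwwww:.................
. . .   . . ..........................wwwwww....--...wwwwww.................
..   .      .........................:wwwwww....--..:wwwwww.................
ww.....   ...........................-wwwww:....--..wwwwww-.................
www .......  ........................wwwwww....:--w.wwwwww-.................
-ww. ...  ...........................wwwww#....:-=--wwwwww:.................
-w-   .... . ........................www+++...:=+=.wwwwwww:.................
ww: ..       ...................... .w*++++:.::+##-wwwww
[... 3478 characters left out ...]
.......
....  ..  ..RRRRRRRRRRRRRRRRRRRRRRRR-::.....:::::::::::.::RRR...............
......  .   .. ..RRRRRRRRRRRRRRRRRRRRRRRR-::::::::::.::.:RRRR...............
..... . ..   ..... ...RRRRRRRRRRRRRRRRRRRRRRR=:::.::::.::RRRR...............
....... ..     ... . .  ..:RRRRRRRRRRRRRRRRRRRRRRR-:::::.RRRR...............
...... ..... .... ... ... .....RRRRRRRRRRRRRRRRRRRRRRRR-:RRRR...............
....... . . ........ . ......... ...RRRRRRRRRRRRRRRRRRRRRRRRR...............
....... .. ............. ............  .RRRRRRRRRRRRRRRRRRRRR...............
.............................................RRRRRRRRRRRRRRR................
..................................................:RRRRRRRR.................
```

Call:
{"api": "step_arm", "payload": {"commands": [[60,[-8,2,0],0],[60,[-24,5,0],0],[60,[-48,9,0],0],[60,[-76,14,0],0],[60,[-104,20,0],0],[60,[-132,25,0],0],[60,[-160,30,0],0],[60,[-186,35,0],0],[60,[-208,40,0],0],[60,[-222,43,0],0],[60,[-229,43,0],0],[60,[-229,43,0],0]]}}

```text
t: 27.98
tool_pos: [0.5602, 0.0095, 0.4186]
tool_rot: [-2.258, -2.184, -0.0]
contact_force: [0.4, -0.3, -2.3]
opening: 0.0585
grip_force: 22.3
```

Call:
{"api": "step_arm", "payload": {"commands": [[60,[0,0,20],0],[60,[0,0,40],0],[60,[0,0,60],0],[60,[0,0,80],0],[60,[0,0,95],0],[60,[-3,0,107],0],[60,[-6,0,115],0],[60,[-6,0,115],0],[60,[-6,0,115],0]]}}

```text
t: 29.1
tool_pos: [0.5604, 0.0036, 0.3044]
tool_rot: [2.257, 2.184, 0.001]
contact_force: [-0.6, 0.4, -1.5]
opening: 0.0586
grip_force: 22.2
```

```bash
python3 - <<'E'
from h import *
o=monitor.get_obs();print(o['wrist_torque'],o['contact_force'])
togo(.56,-.148,.035,88)
s,K,T=grab('scene','s12.png');u,v=proj(K,T,(.56,.0,.06)).astype(int)
tone(s,u,v,60,46)
for p in((.56,.0,.15),(.56,0,0),(.56,.1,0)):print((proj(K,T,p)-[u-60,v-46])/2)
t,K,T=grab('top','t12.png');h=cv2.cvtColor(t,cv2.COLOR_RGB2HSV)
u,v=proj(K,T,(.525,.24,.01)).astype(int);tone(t,u,v,56,46)
E
```

```text
[-0.02515047 -0.07556962  0.00139123] [-0.57553769  0.43251138 -1.54253783]
t 29.1 grasp [0.5606 0.0036 0.1494] ang 88.1 q6 -0.09 open 0.0586 grip 22.2 F [-0.6  0.4 -1.5]
  -> shift [-151.6    4.2  114.4] yaw 0.1
...*+++++++++++*+...   ................-@@@:................
...:#*+++++++**+:.. .... ..............wwww.................
. ..-*##*#*#**++:..... ...............-wwww.................
   .-++++++++++#:.. . .. ............wwwwww.................
.   .#+++++++++#:. . .... ..........wwwwwww.................
  . .%#++++++#*+:..... .. ..........wwwwwww.................
 . . #+##**#%*+#...  ...............wwwwwww.................
. .. -#+++++++*-..    .. ....--.....-wwwww:.............R-::
... ..=%******- ..  ...   ...--...... .................RRRRR
... .. .=##*-. .. . ... .  ..--:::::...................RRRRR
 .   ..  .   . ....    .  :.:---=::*-..................RRRRR
    .... ..   ...  ..... :=.--:...-++:.................RRRRR
 ..  ..  .   ... . ..   .*::--:...++%+................:RRRRR
. . .. .. ...... .    ..-+:.:-...=++@+................RRR:::
..... . .........  .... -+:.::...
[... 3918 characters left out ...]
::::::-****.+=--
..-RRR.:::::::::::::::+==:::::::::::::::::::::-****:w+++
..RRRR.::::::::::::::::+:::::::::::::::::::::::****w=+++
..RRRR::::::::::::::::::::::::::::::::::::::::-****=++++
..RRRR::::::::::::::::::::::::::::::::::::::::-+++==++++
..RRRR..:::::::::::::::::::::::::::::::::::::::+++=+++++
..RRRRRRRRRR-...:::::::::::::::::::::::::::::::====+++++
..RRRRRRRRRRRRRRRRRRRRRRR.....::::::::::::::::::R==+++++
...........-=RRRRRRRRRRRRRRRRRRRRRRRR......:::::R=++++++
.......................:-=RRRRRRRRRRRRRRRRRRRRRRR==+++++
...................................:-=RRRRRRRRRR===+++++
...............................................:===+++++
...............................................:===+++++
```

Top camera shows all four bolts in the tray, and the wrist carries only the empty pail's weight. I'll set the pail upside down, drifting −y so the bail folds outwards.

Call:
{"api": "step_arm", "payload": {"commands": [[60,[-10,0,4],0],[60,[-20,0,9],0],[60,[-30,0,14],0],[60,[-40,0,19],0],[60,[-50,0,24],0],[60,[-60,0,29],0],[60,[-70,0,33],0],[60,[-75,0,36],0],[60,[-75,0,36],0]]}}

```text
t: 30.32
tool_pos: [0.5617, -0.0745, 0.2792]
tool_rot: [2.246, 2.174, 0.006]
contact_force: [-7.5, -4.9, 36.0]
opening: 0.0584
grip_force: 42.0
```

```bash
python3 - <<'E'
from h import *
o=monitor.get_obs();print(o['wrist_torque'],o['contact_force'])
togo(.56,-.07,.106,88)
s,K,T=grab('scene','s13.png');u,v=proj(K,T,(.56,-.06,.05)).astype(int)
tone(s,u,v,56,40)
for p in((.56,-.07,.106),(.56,-.07,0),(.5,-.07,0),(.62,-.07,0)):print((proj(K,T,p)-[u-56,v-40])/2)
E
```

```text
[-0.53531296  1.8440903   0.17602819] [-7.4800985  -4.93044732 35.99723577]
t 30.32 grasp [ 0.5638 -0.0758  0.1243] ang 88.1 q6 -0.23 open 0.0584 grip 42.0 F [-7.5 -4.9 36. ]
  -> shift [ 5.8 -4.3 18.2] yaw 0.1
...........  .*+*:.............. .  . ...... .wwwwww:...
.......... .. ++++:.............   .. ...... .wwwwww:...
.........     =#+++-............. .. ....... :wwwwww:...
........... . -*%#++........... . ...........:wwwwww:...
....... . ..  .#+*#+........-.  ... ..........wwwwww....
.......  . .   =#*++..:......... . ......... .:-www-....
....... . ... ..-#*#.:--...::. ..  .......... .. .......
......... .  ..   .:.--:...:+: .   .....................
...........    ..  ..--::-.-+*.. .......................
......... ...      .:--.:-.=+#==  ......................
........... ... . ..:-:....=+#=+*:......................
..............  . ..-=:...-+++=*@#+:....................
............... ....::..:.++#++%@%%#+*-:................
................ ....:....+++=+%%%%%%%%#-::.............
............ ... .........+*=+#@%%%%%%%@%%#**-..........
.........................:*==+%@%%
[... 794 characters left out ...]
====+++***#@+ ...+*.......
    ...    ... . ...  ..   . .%R*%@#++*#%= ...+%........
  ....  .  ..... .   .. .....RRRR===%*##: .:-#%.........
. ....  .. . .  ..  ..      :=RRR==*#%#++#*@%=. ........
.   .. ... ....  .. ........@@@@#..:--==+-:... .........
   . . .    .  . . . .. ...:@@@@%. .==---:..............
..  ..     .. .. ..... ....=@@@@%. .::::--..............
....  .. .    . . ..... ...+@@@@#. .:.::::..............
........  .. . . ..  ......%@@@@+...::::::..............
......... ... ....  . .....%@@@@=...::::::..............
...........  . . ..  .....-@@@@%-...::=:::..............
[26.16260613 13.48623693]
[26.87125824 24.96455128]
[29.04152205 15.99742489]
[24.57573858 34.44921153]
```

The drag tilted the pail towards its side with 36 N of push. I'll relieve that, then follow the arc down onto its side.

Call:
{"api": "step_arm", "payload": {"commands": [[60,[-8,0,-8],0],[60,[-16,0,-10],0],[60,[-24,0,-9],0],[60,[-24,0,-9],0]]}}

```text
t: 30.88
tool_pos: [0.5569, -0.0962, 0.2766]
tool_rot: [2.258, 2.184, -0.001]
contact_force: [0.2, -0.6, 7.7]
opening: 0.0586
grip_force: 33.7
```

```bash
python3 - <<'E'
from h import *
o=monitor.get_obs();print(o['wrist_torque'],o['contact_force'])
togo(.56,-.07,.106,88)
s,K,T=grab('scene','s14.png');u,v=proj(K,T,(.56,-.06,.05)).astype(int)
tone(s,u,v,56,40)
E
```

```text
[ 0.05157556 -0.08336687 -0.01982429] [ 0.20033427 -0.59512121  7.73481851]
t 30.88 grasp [ 0.5569 -0.0964  0.1216] ang 88.1 q6 -0.27 open 0.0586 grip 33.7 F [ 0.2 -0.6  7.7]
  -> shift [26.5  2.2 15.5] yaw 0.1
..........  . :............  . .. . ..........wwwwww:...
.......... ...+:..........   .  ............ .wwwwww:...
........ ...  =*........:* ... ..............:wwwwww:...
........ .... -=........-+  . ...............:wwwwww....
....... .   . .#..:........ .. ............. .wwwwww....
........ ..... -.--:...:=.      ..............:wwww-....
........ .  ... .--....-+= .. ................ .........
............ . ..--:--.-+*--... ........................
........... ....:--....=+*=+=. .........................
.........   . ..--:....++++=@#+:........................
............ ...--:...=+*+++@%%%+=::....................
..........  ....::..:.+++++%@%%%%%%%*+..................
.........    ....:....+*++*@%%%%%%%%@##**#+:............
........ .     .......*+++%@%%@@%%%%%%%#**=%*-..........
......... . .........-=++*@%%%%%@@@%%@%%%%%:-#*.........
........ ..... ......====%%#%%%%%%
[... 690 characters left out ...]
....:%-.........
..  . . ......    .  . .... :=**@*+**#%. ..:%=..........
...   ..   ....   .    . .. .+*=+*#*%#. .:+%= ..........
... .. ..     ..... .........:#R++#@+==#%%=: ...........
  . ... ..  ..... .  ..... . RRRR===+++-:...............
... ... . . .  .. ..........-=RRR..    .... ............
....    .  ..  ... .........@@@@#.......................
..... . .  ...  ...........:@@@@%:..==----..............
... .......  ..  .  .......=@@@@%...::::--..............
....  .... . ...   ........+@@@@#...::::::..............
........  .  .   ..........%@@@@+...::::::..............
......... .. .... .........%@@@@=...::::::..............
...........  .. ..........-@@@@@-....:=:::..............
```

Call:
{"api": "step_arm", "payload": {"commands": [[60,[-10,0,2],0],[60,[-20,0,6],0],[60,[-30,0,12],0],[60,[-39,0,20],0],[60,[-47,0,28],0],[60,[-54,0,37],0],[60,[-60,0,46],0],[60,[-65,0,55],0],[60,[-69,0,64],0],[60,[-71,0,70],0],[60,[-71,0,70],0]]}}

```text
t: 32.3
tool_pos: [0.5542, -0.1658, 0.2054]
tool_rot: [-2.256, -2.183, 0.0]
contact_force: [-0.4, -0.9, -0.0]
opening: 0.0583
grip_force: 28.5
```

```bash
python3 - <<'E'
from h import *
o=monitor.get_obs();print(o['wrist_torque'],o['contact_force'])
togo(.56,-.17,.036,88)
s,K,T=grab('scene','s15.png');u,v=proj(K,T,(.56,-.1,.05)).astype(int)
tone(s,u,v,56,40)
E
```

```text
[-0.08410667  0.14214121  0.06075642] [-0.39220411 -0.8646686  -0.00888526]
t 32.3 grasp [ 0.5539 -0.1656  0.0504] ang 88.1 q6 -0.39 open 0.0583 grip 28.5 F [-0.4 -0.9 -0. ]
  -> shift [-4.2  6.2 14.4] yaw 0.1
wwwww.:+--R--RR::-+-:.*+++++++**+: . ............... www
wwwww..:++-:::-====-..*#*******++:... .............. www
wwww....:==++++=---...=+++++++++*. ................. www
wwww.....:-------:....=+++++++++#: . ................www
.-w.........:::.......=#++++++**+:.................. www
......................*+#***#**+#....................www
......................-#+++++++*- ...................-ww
..................... .=*******-...................... .
...................... ..=##*-.. .......................
....................... .    .. .........-=:............
...................:: ..... ...........:=:==............
......... ..........:        .:::::-*+**::ww............
........  ..:.....:.:-..::-++*@#%%%%%%@-:www:...........
.......    .--....=++++++#%@%@%@@@@@@@*=:www............
........ ...--....++*+++#@@@@@@@@@@@@@==-www............
.......  ..:-:.+=.+++++*@@@@@@@@@@@
[... 689 characters left out ...]
................
.. ....  ....  .... ... . ..-:-#@@#*%+..................
   .... ......   . .    ..   ..+==+=@+..................
 .   .. . ...   .. .... ....   --=-=#: .................
 ....  ...     ...........       ...=.R:................
. . .. ... .  . . ..........  ... ...RRR:...............
.     ..  ..  .  ............ . ... .RRR:...............
..  .  . .... . .................. -#%%%:...............
......... ..   ....................+@@@@+..::::.........
......   ..  ......................%@@@@+..:-====-......
....... .   .......................%@@@@=..::.:::.......
........ .........................-@@@@%=..::::::.......
..................................=@@@@%:..::::::.......
```

Call:
{"api": "step_arm", "payload": {"commands": [[60,[-1,0,4],0],[60,[-2,0,8],0],[60,[-2,0,11],0],[60,[-2,0,14],0],[60,[-2,0,14],0],[60,[-2,0,14],0]]}}

```text
t: 33.1
tool_pos: [0.5545, -0.168, 0.1925]
tool_rot: [-2.257, -2.185, -0.001]
contact_force: [0.6, -0.8, 0.0]
opening: 0.0582
grip_force: 28.4
```

```bash
python3 - <<'E'
from h import *
o=monitor.get_obs();print(o['wrist_torque'],o['contact_force'])
togo(.56,-.17,.036,88)
E
```

```text
[-0.08782189 -0.07954296 -0.06455838] [ 0.56213161 -0.77473782  0.01072991]
t 33.1 grasp [ 0.5546 -0.168   0.0375] ang 88.1 q6 -0.39 open 0.0582 grip 28.4 F [ 0.6 -0.8  0. ]
  -> shift [-1.9  5.5  1.5] yaw 0.1
```

Call:
{"api": "step_arm", "payload": {"commands": [[60,[0,0,2],0],[60,[0,0,4],0],[60,[0,0,5],0],[60,[0,0,5],0]]}}

```text
t: 33.6
tool_pos: [0.5545, -0.1682, 0.1875]
tool_rot: [-2.257, -2.185, 0.0]
contact_force: [0.2, -2.5, 1.4]
opening: 0.0582
grip_force: 28.3
```

Call:
{"api": "step_arm", "payload": {"commands": [[80,[0,0,0],0],[100,[0,0,0],0],[100,[0,0,0],0],[100,[0,0,0],0],[100,[0,0,-15],0],[100,[0,0,-40],0],[100,[0,0,-80],0],[100,[-20,0,-120],0],[100,[-60,0,-150],0],[100,[-90,0,-150],0],[100,[-90,0,-150],0],[100,[-90,0,-150],0]]}}

```text
t: 35.1
tool_pos: [0.5514, -0.2576, 0.3376]
tool_rot: [-2.257, -2.184, -0.0]
contact_force: [-0.1, -1.0, 0.1]
opening: 0.0851
grip_force: 0.0
```

```bash
python3 - <<'E'
from h import *
togo(.56,-.17,.036,88)
w,K,T=grab('scene','s16.png');w0=cv2.imread('pics/scene0.png')[:,:,::-1]
u,v=proj(K,T,(.56,-.1,.05)).astype(int); tone(w,u,v,56,40)
for p in((.555,-.18,0.03),(.555,-.06,.03)):print((proj(K,T,p)-[u-56,v-40])/2)
t,K,T=grab('top','t16.png')
u,v=proj(K,T,(.525,.24,.01)).astype(int);tone(t,u,v,56,46)
u,v=proj(K,T,(.555,-.1,.04)).astype(int);tone(t,u,v,50,34)
for p in((.555,-.18,0.03),(.555,-.06,.05)):print((proj(K,T,p)-[u-50,v-34])/2)
E
```

```text
t 35.1 grasp [ 0.5513 -0.2575  0.1826] ang 88.1 q6 -0.53 open 0.0851 grip 0.0 F [-0.1 -1.   0.1]
  -> shift [ 87.6   5.8 146.7] yaw 0.1
wwwww....... .  ..  :#*+++++++**+:...................www
wwwww..   . ..  ...  -*##*#*##*++:...................www
wwww...  ...... ..  .-++++++++++#:.................. www
wwww  ... .. .....  ..#+++++++++#:...................www
.-w.. .. ..  .  .. ...##++++++#*+:...................www
.. .  . .  ....      .#+##***%*+#................... www
.. .  ......  .  .....-#+++++++*-................... :ww
. . ....   .. .. .   . =%***+**- .......................
 ..  .......  .  .....  .=##*-. ........:...............
 ... . . . ...........  .      ........:*:..............
 .  . ... ... ... .  .  .   .........::=w-..............
 ...... .   .......  ... . . .....:-+#+www..............
 ..   ..   ...........  .  .:+=++*%%@-=www..............
. ... . .  .  ..:.......:-+*@%%%%%%@+-www-..............
 .. .. ........=@*++***#%%%%@%@@@@@@==www:..............
 . .  . ......:@%%%@%%%%%%@@@@@@@%@*==www...............
  .    .  ....*%@@%@%@@@@@@@%%%%%@@+=+www...........
[... 5075 characters left out ...]
-+#*#*######@############@.....::###
..............-*#=########%####********=....::+###
...............@#*@#******+****+==+--*%.....:-####
...............%*=#*****+%==-:.............::#***#
...............:**==--::::.................R*****#
................*+**%@ ...................:-*****=
.................-+.+....................::*+***ww
.........................................:++++**w=
.........................................=+++++-==
......................................:..-=======+
.................................    ...:.:--===++
.............................. *@@@@@. ....-====++
.....................:.......@@@%##%#@@# .-====+++
[40.05860835 17.76437721]
[18.15223595 16.73779991]
```

```bash
python3 -c "
from station import finish_job
print(finish_job())"
```

```text
the job is handed in; nothing more can be done
None
```

The job is handed in at about 35 s: the four bolts are in the red tray, the empty pail lies on its side on the bench about 0.36 m from the tray's centre, and I saw nothing else disturbed; no verdict came back.

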